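# Hang the candle sconce on its screw

### The arm

A 7-joint arm with a two-finger parallel gripper is mounted at the origin on the work surface. World frame = base frame: x ahead of the robot, y to its left, z up, the work surface at z = 0. Lengths are in m, angles in degrees, forces in N, time in s.
With the tool pointing down it reaches from about 0.425 to 0.875 m from the base axis. Payload 9.9 kg.
Tool frame: the origin (TCP) lies at the very end of the fingers, on their centre line; the grasp point (between the pads) lies 19 mm behind it (robot.hold_point_z is the distance from the TCP to the grasp point, in m); z points along the fingers, y is the line along which they close (so a half turn about z gives the same grasp; the last joint's range is limited). The gripper opens to 85 mm and grips with 20 to 120 N. Pads are 22 mm wide; open, the fingers measure 114 mm over their backs; the gripper's body (76 mm by 85 mm) begins 54 mm behind the grasp point. The pads swing forward as they close: fully open they stand 13 mm farther back than shut.
Start: joints at [-75.332, 32.985, 1.427, 82.34, -0.859, 64.687, -3.237], TCP at [0.225, 0.636, 0.231] pointing down, gripper open.
Joint ranges: [-157.87, 157.87], [-19.46, 123.44], [-87.15, 90], [11.01, 140.99], [-62.26, 242.26], [9.8, 113.94], [-161.44, 161.44]. Speed limits (degrees/s): [127.2, 127.2, 172.46, 172.46, 180, 180, 180].

### API

Orientations are given as [roll, pitch, yaw] about the fixed x, y, z axes, in that order (R = Rz(yaw) Ry(pitch) Rx(roll)).
In Python, from plant import robot, viewer gives the robot as it stands. The module is installed in compiled form; this text tells all that it offers.
- The arm moves only by the shell command python3 -m crank 'ROWS' [FORCE]. ROWS is text: rows parted by semicolons, each of 5 numbers parted by spaces: the opening, from 0 (shut) to 1 (fully open), then the shift along the tool's x, y, z in cm, then the turn about the tool's z in degrees. A call has exactly 10 rows; each row is the pose to reach, as a shift and turn from the pose commanded when the call began, along the tool's axes at that moment; what a row does not reach only later rows make up. A row lasts 1/8 s, in which the tool goes at most 62.5 mm and 10.7 degrees, less where a joint would pass 70% of its speed; a pose out of reach is approached as far as the arm can. A call with a gripper value outside its range is refused whole. The fingers move at their own pace and stop on an object; FORCE is the grip in N (left out, the last holds). Time passes only in rows, so rows that repeat a pose let the fingers close, or fill a call up. It gives the time, the measured TCP pose, the force, the opening and the grip force at its end, in the units of the state.
- robot.get_obs(): the state, without advancing time (a new reading comes with each control period).
- viewer.snapshot(name): name is "scene" or "top" or "wrist"; returns (picture, depth): 420x560x3 uint8, blue, green, red; 420x560 float32, m along the optical axis (not along the pixel's ray), 0 where there is no reading.
- viewer.get_calibration(name): a dict with "fov_y" (degrees; the focal length in pixels is half the picture's height over the tangent of half this angle, whatever the lens; pixels are square), "cx", "cy" (the principal point, pixels), "dist_coeffs" ([k1, k2, p1, p2, k3] as OpenCV has them; the pictures are not rectified), "R" (3x3) and "t" (3): a world point X has camera coordinates R X + t. Camera axes: x right, y down, z forward; pixel columns grow to the right and rows downward; lengths in m; the calibration is good to about 2 mm. A picture is of the moment at which its call begins: read the wrist's pose just before it. get_calibration takes no time and is no camera call; for the wrist camera it gives the pose at the moment of the call.
- robot.close_job(): hands the job in; it is judged then, once.
The state is a dict: "time": time; "joint_positions": joint angles; "joint_vel": joint speeds; "effort": joint torques, N m; "tool_pos": TCP position; "eef_rot": TCP orientation; "ft_force": force on the tool from outside, world axes, zero at the start; "torque": the same for the moment, N m; "grip_width": opening from 0.0 (shut) to 1.0 (fully open); "finger_force": force on a finger pad.
Only numpy, scipy, OpenCV 4.12 (cv2) and the standard library are available. Lean on these libraries where they do the work, as an engineer would, in place of code of your own. Each camera call takes 0.05 s, during which the arm holds its last target. There are 200 camera calls.

### The job

A brass screw, its exact height not known, has been left standing out of the end of the arched walnut china cabinet. Pick up the brass candle sconce from the counter and hang it on that screw: pass the keyhole of its back plate over the screw's head, keep hold of it while you slide it down until the screw is right up at the top of the slot, pressing only gently throughout, then let go so that it hangs upright with its plate flat on the cabinet. Leave the other things on the counter where they are.

Things in the scene. Friction and masses are not known exactly. Their poses are not given: they have to be found in the camera images.
- sconce: Brass candle sconce, 0.36 to 0.57 kg, standing upright on the counter on plate edge and scroll foot. Back plate 56 wide, 130 tall, 6 thick; origin: middle of its bottom edge, on the back face. z up, y along the plate's width, -x forward along the arm. A level square arm (12 wide, 16 tall, centre 72 above the origin) runs forward and ends in a drip pan with a candle (118 ahead, 48 across, top 116 up).
- keyhole (a point): Centre of the keyhole's round hole (17 mm across) on the back face of the sconce's plate, 94 mm above the sconce's origin; axes as the sconce. A slot 8.5 mm wide runs up from the hole and ends 21 mm above this point. Below the hole the plate's back is plain and flat. With the screw's neck (5.5 mm thick) against the top of the slot, this point is 18 mm below the screw's axis.
- sconce_grip (a point): Middle of the sconce's square arm, 58 mm ahead of the plate's back face and 72 mm above the bottom edge; axes as the sconce. The arm's two upright sides, 12 mm apart across y, are free here to be gripped from above.
- cabinet: Arched walnut china cabinet, glazed front and back, too heavy to move: 170 (x) by 240 (y), arch top 337 mm high. Origin: centre of its underside, z up, glass doors facing +x. Its two end panels, 250 mm high, lie at y = -120 and +120 mm; the screw stands out of the -y one.
- end_panel (a point): Point on the outer face of the cabinet's -y end panel, on its upright centre line, 200 mm above the counter; axes as the cabinet, so outward is -y. A round-head brass screw stands out square to the panel on this centre line. It was driven by eye: 180 to 224 mm above the counter, exact height not measured, so look or feel for it. Neck 5.5 mm thick, 9 mm long to the head; domed head 13 mm across, 4.5 mm high.
- screwdriver: Screwdriver with walnut handle, 190 mm long, lying on the counter. Not to be disturbed. Origin: middle of its length.
- saucer: White saucer, 136 mm across. Not to be disturbed. Origin: centre of its underside.
- cup: White cup standing on the saucer, 76 mm across. Not to be disturbed. Origin: centre of its underside.
- candlestick: Brass candlestick, 84 mm across the foot, 115 mm tall, standing on its own foot; no plate. Not to be disturbed. Origin: centre of its underside.
- tea_tin: Dark green round tea tin, 72 mm across, 110 mm tall. Not to be disturbed. Origin: centre of its underside.
- pepper_mill: Turned wooden pepper mill, 56 mm across, 130 mm tall. Not to be disturbed. Origin: centre of its underside.
- small_frame: Small black picture frame lying flat, 90 by 120 by 14 mm. Not to be disturbed. Origin: centre of its underside.
- tealight: Tealight in an aluminium cup, 38 mm across, 15 mm tall. Not to be disturbed. Origin: centre of its underside.
Mind the look-alikes: they are no part of the job. What is shaped like the sconce but black or purple is not meant.

How it is judged:
By the outcome, as a careful person would: the job done as asked, in the order asked, and still so for the second after the job is handed in, with the robot touching nothing.
It also fails if it takes over 72 s, if anything falls off the work surface, if the arm or the gripper's body presses on something with over 40 N, if the wrist force passes 120 N, or if a joint passes its speed limit or range.

## Working session

There is one attempt and no reset: what is moved stays moved. The work goes in short steps, Python scripts to look and compute and a shell command to move; the robot and the scene stay as the last step left them, time stands still between calls to the robot, and variables do not carry over. Pictures are saved under pics/ and viewed, at most 10 in all, crops included, and the job is handed in when it is done.

```bash
mkdir -p pics
cat > h.py <<'E'
import numpy as np,cv2
from plant import robot,viewer
def snap(n,f):
    c=viewer.get_calibration(n); p,d=viewer.snapshot(n)
    cv2.imwrite('pics/'+f+'.png',p); np.savez('pics/'+f+'.npz',p=p,d=d,**{k:np.array(c[k]) for k in c}); return p,d,c
def load(f): 
    z=np.load('pics/'+f+'.npz'); return z['p'],z['d'],{k:z[k] for k in z if k not in 'pd'}
def K(c,h=420):
    f=h/2/np.tan(np.radians(c['fov_y'])/2); return np.array([[f,0,float(c['cx'])],[0,f,float(c['cy'])],[0,0,1]])
def world(d,c):
    h,w=d.shape; u,v=np.meshgrid(np.arange(w,dtype=float),np.arange(h,dtype=float))
    n=cv2.undistortPoints(np.stack([u,v],-1).reshape(-1,1,2),K(c),np.array(c['dist_coeffs'],float)).reshape(h,w,2)
    P=np.dstack([n[...,0]*d,n[...,1]*d,d]); X=(P-np.array(c['t']))@np.array(c['R']); X[d==0]=np.nan; return X
E
python3 - <<'E'
from h import *
print(robot.get_obs())
for n in('scene','top'):
    p,d,c=snap(n,n+'0'); print(n,c)
E
```

```text
{'time': 0.0, 'joint_positions': array([-75.33134625,  33.03248888,   1.4225705 ,  82.38688714,
        -0.86036435,  64.69002071,  -3.23818781]), 'joint_vel': array([-0.03770852, -0.00257114, -0.10179636,  0.00545931,  0.0068723 ,
        0.03197472,  0.06837157]), 'effort': array([ 1.58607152e-03, -7.65770888e+01,  2.25054324e+00, -2.85945404e+01,
        1.53380446e-02,  1.29818576e-02, -3.25713771e-06]), 'tool_pos': array([0.22480925, 0.63595334, 0.23044156]), 'eef_rot': array([-1.79901227e+02,  3.85797628e-03,  1.60531279e+02]), 'ft_force': array([-0.25173821,  0.739131  , -0.38322175]), 'torque': array([ 0.04095253,  0.01343905, -0.0286894 ]), 'finger_force': 0.0, 'grip_width': 0.9983088509817714}
scene {'fov_y': 44.46707989844276, 'cx': 282.19630025718794, 'cy': 207.21727429738925, 'dist_coeffs': array([0.05568253, 0.        , 0.        , 0.        , 0.        ]), 'R': array([[ 0.5283209 ,  0.84895094, -0.01262252],
       [ 0.60507858, -0.38689971, -0.69583657],
       [-0.59561476,  0.35998738, -0.71808923]]), 't': array([-0.15118505, -0.25709553,  1.68792427])}
top {'fov_y': 48.04870286294704, 'cx': 286.46002875752424, 'cy': 211.29669449497987, 'dist_coeffs': array([-0.0491839,  0.       ,  0.       ,  0.       ,  0.       ]), 'R': array([[-0.02578508, -0.99955847, -0.01476448],
       [-0.9957707 ,  0.02698457, -0.0878211 ],
       [ 0.08818074,  0.01243756, -0.99602684]]), 't': array([-0.12325281,  0.54505417,  1.32658918])}
```

View pics/scene0.png

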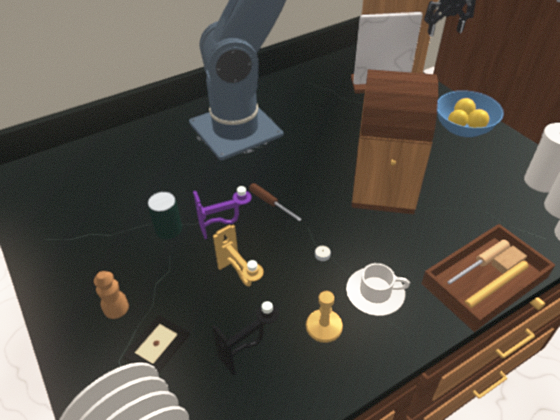

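View pics/top0.png

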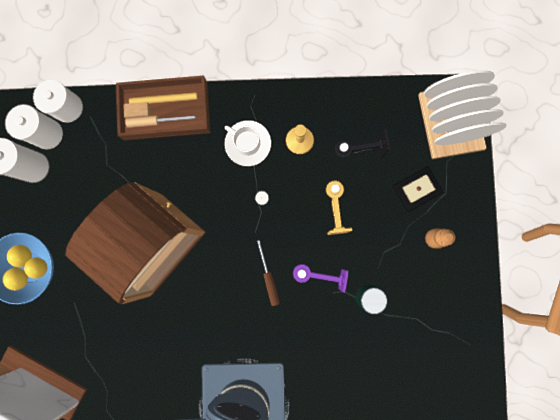

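The brass-coloured sconce is at scene (235,257) / top (338,210). Look-alikes are the purple sconce at scene (220,210) / top (322,276), the black sconce at scene (240,340) / top (365,147), and the brass candlestick at scene (325,320) / top (300,140). I choose the brass one with the arm and plate. The screw head is at scene (393,162) / top (168,204). Next I check it in a close crop and measure.

Run:
```python
from h import *
out=[]
p,d,c=load('scene0'); X=world(d,c)
p2,d2,c2=load('top0'); X2=world(d2,c2)
a=cv2.resize(p[215:295,200:280],(400,400),interpolation=cv2.INTER_CUBIC)
b=cv2.resize(p[140:220,345:425],(400,400),interpolation=cv2.INTER_CUBIC)
cv2.imwrite('pics/crop1.png',np.hstack([a,b]))
for u,v in [(393,162),(394,162),(393,161),(398,140),(385,180),(400,195),(375,150)]: print('panel',u,v,X[v,u].round(4))
# panel plane fit
m=np.zeros(d.shape,np.uint8); cv2.fillPoly(m,[np.array([[368,138],[428,143],[414,203],[362,195]])],1)
cv2.circle(m,(393,162),9,0,-1)
P=X[(m>0)&~np.isnan(X[...,0])]
for i in range(3):
    c0=np.median(P,0) if i==0 else P.mean(0); n=np.linalg.svd(P-c0,full_matrices=False)[2][2]; r=(P-c0)@n; P=P[abs(r)<.006]
if n[0]<0:n=-n
print('plane',n,c0,r.std(),'yaw of normal',np.degrees(np.arctan2(n[1],n[0])))
hd=X[156:169,386:401].reshape(-1,3); hd=hd[~np.isnan(hd[:,0])]; h=(hd-c0)@n
print('head pts',(h>.007).sum(),hd[h>.007].mean(0),h.max())
t=np.array([-n[1],n[0],0]);t/=np.linalg.norm(t); s=(P-c0)@t
print('panel lateral extents',s.min(),s.max(), 'z',P[:,2].min(),P[:,2].max())
# sconce in top
hsv=cv2.cvtColor(p2,cv2.COLOR_BGR2HSV)
for nm,(Xi,pi,box) in {'top':(X2,p2,(175,240,322,356)),'scene':(X,p,(222,288,210,268))}.items():
    r0,r1,q0,q1=box; Q=Xi[r0:r1,q0:q1].reshape(-1,3); Q=Q[Q[:,2]>.012]
    print(nm,len(Q))
    A=Q[(Q[:,2]>.112)&(Q[:,2]<.14)]; print(' platetop/candle',len(A))
    for lo,hi in [(.115,.14),(.07,.09),(.1,.12)]:
        B=Q[(Q[:,2]>lo)&(Q[:,2]<hi)]; 
        if len(B): print(lo,hi,len(B),B.mean(0).round(4),B.min(0).round(4),B.max(0).round(4))
```

```text
panel 393 162 [0.5586 0.1562 0.1902]
panel 394 162 [0.5612 0.1569 0.1917]
panel 393 161 [0.5564 0.1579 0.1911]
panel 398 140 [0.5495 0.1688 0.2475]
panel 385 180 [0.5444 0.1547 0.1192]
panel 400 195 [0.5707 0.1928 0.0662]
panel 375 150 [0.5189 0.1283 0.2135]
plane [ 0.74925488 -0.66228076  0.00114788] [0.55308319 0.16865492 0.15279898] 0.002092940726818123 yaw of normal -41.4740824041107
head pts 19 [0.55821839 0.1566238  0.18696528] 0.01810260847833873
panel lateral extents -0.07450630065311158 0.07067100915942512 z 0.041660041962155434 0.251731184567423
top 524
 platetop/candle 97
0.115 0.14 81 [ 0.5206 -0.2769  0.1242] [ 0.474  -0.3082  0.1151] [ 0.6005 -0.2547  0.1368]
0.07 0.09 304 [ 0.5511 -0.2739  0.0828] [ 0.4735 -0.2952  0.0705] [ 0.6162 -0.248   0.09  ]
0.1 0.12 81 [ 0.5825 -0.2703  0.1111] [ 0.4731 -0.2995  0.1002] [ 0.6055 -0.2534  0.1199]
scene 1234
 platetop/candle 211
0.115 0.14 172 [ 0.5126 -0.2792  0.1228] [ 0.4733 -0.3095  0.1151] [ 0.6058 -0.2542  0.134 ]
0.07 0.09 458 [ 0.5403 -0.2779  0.0824] [ 0.4787 -0.3101  0.0702] [ 0.6196 -0.2468  0.0899]
0.1 0.12 230 [ 0.5417 -0.2774  0.1104] [ 0.4789 -0.3092  0.1   ] [ 0.611  -0.253   0.1198]
```

View pics/crop1.png

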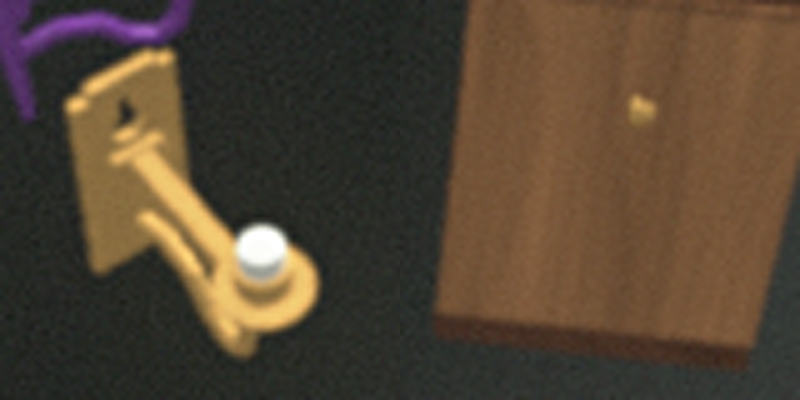

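The crop confirms the brass sconce (plate with keyhole, arm, pan and candle) and the screw head on the end panel. Next: the helper for row shifts, and the wrist camera geometry.

```bash
cat >> h.py <<'E'
from scipy.spatial.transform import Rotation as Ro
def rel(xyz,yaw,base=None):
    o=robot.get_obs(); p,e=(o['tool_pos'],o['eef_rot']) if base is None else base
    R=Ro.from_euler('xyz',e,degrees=True); s=R.inv().apply(np.array(xyz)-p)*100
    return s.round(2), round(-((yaw-e[2]+180)%360-180),1)
E
python3 - <<'E'
from h import *
o=robot.get_obs();c=viewer.get_calibration('wrist')
R=Ro.from_euler('xyz',o['eef_rot'],degrees=True).as_matrix()
cam=-np.array(c['R']).T@c['t']; print('cam in tool',R.T@(cam-o['tool_pos']),'axes cols', (R.T@np.array(c['R']).T).round(3),c['fov_y'])
b=(np.array([.225,.636,.231]),np.array([180,0,160.5]))
print(rel([.225,.636,.45],184,b),rel([.45,.30,.45],184,b),rel([.70,.03,.35],184,b),rel([.70,.03,.45],184,b))
p,d,cc=load('top0');X=world(d,cc); 
h=X[...,2]; print('max z',np.nanmax(h[180:300,60:210]))
E
```

```text
cam in tool [ 8.19886121e-02  6.29272959e-05 -1.42841847e-01] axes cols [[-0.    -0.947 -0.32 ]
 [ 1.    -0.    -0.001]
 [ 0.001 -0.32   0.947]] 59.81998168731244
(array([  0. ,   0. , -21.9]), np.float64(-23.5)) (array([-32.43, -24.16, -21.9 ]), np.float64(-23.5)) (array([-65.  , -41.27, -11.9 ]), np.float64(-23.5)) (array([-65.  , -41.27, -21.9 ]), np.float64(-23.5))
max z 0.34282821473716457
```

```bash
python3 -m crank '1 0 0 -6 10;1 0 0 -12 20;1 0 0 -17 30;1 -3 -2 -22 40;1 -8 -6 -22 50;1 -14 -10 -22 60;1 -20 -15 -22 70;1 -26 -19 -22 80;1 -32 -24 -22 90;1 -32 -24 -22 100'
python3 - <<'E'
from h import *
o=robot.get_obs(); print(o['joint_positions'].round(1)); print(rel([.63,.092,.45],-41.5),rel([.63,.092,.31],-41.5))
E
```

```text
time: 1.35
tool_pos: [0.4476, 0.3009, 0.4513]
eef_rot: [-180.0, 0.0, 60.1]
ft_force: [0.2, 0.1, -0.3]
grip_width: 0.999
finger_force: 0.0
[-60.7  16.1  31.4  79.6  -8.3  86.6 -59.6]
(array([-9.03, 26.22,  0.13]), np.float64(101.6)) (array([-9.03, 26.22, 14.13]), np.float64(101.6))
```

```bash
python3 -m crank '1 -2 5 0 10;1 -3 10 0 20;1 -5 15 0 30;1 -7 20 0 40;1 -9 26 0 50;1 -9 26 4 61;1 -9 26 8 71;1 -9 26 11 81;1 -9 26 14 91;1 -9 26 14 101.6'
python3 - <<'E'
from h import *
o=robot.get_obs(); print(o['joint_positions'].round(1),o['tool_pos'],o['eef_rot'])
p,d,c=snap('wrist','w1')
E
```

```text
time: 2.6
tool_pos: [0.6275, 0.0978, 0.3085]
eef_rot: [179.8, 0.2, -41.4]
ft_force: [0.4, 0.5, 0.2]
grip_width: 1.001
finger_force: 0.0
[ -42.9   36.2   56.5   82.7  -30.3   77.5 -116.3] [0.62746848 0.09784073 0.30845997] [179.81416388   0.18720027 -41.40410998]
```

View pics/w1.png

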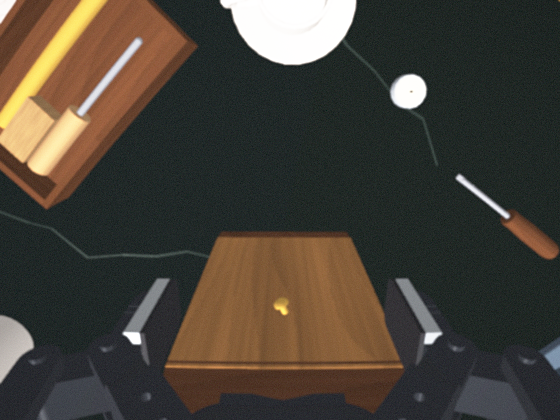

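The wrist picture shows the end panel centred between the open fingers. The screw head is at (281,304), with its neck running to (285,312).

Run:
```python
from h import *
p,d,c=load('w1'); X=world(d,c)
m=np.zeros(d.shape,np.uint8); cv2.fillPoly(m,[np.array([[225,250],[347,250],[375,350],[190,350]])],1)
cv2.circle(m,(283,307),14,0,-1); P=X[(m>0)&~np.isnan(X[...,0])]
for i in range(4):
    c0=P.mean(0); n=np.linalg.svd(P-c0,full_matrices=False)[2][2]; r=(P-c0)@n; P=P[abs(r)<.004]
if n[0]<0:n=-n
print('n',n,'yaw',np.degrees(np.arctan2(n[1],n[0])),r.std(),c0)
t=np.array([-n[1],n[0],0]);t/=np.linalg.norm(t)
# edges of panel: all points near plane
ok=(abs((X-c0)@n)<.005)&(X[...,2]>.02)&(X[...,2]<.24); s=(X-c0)@t
for v in (260,280,330,345):
    u=np.where(ok[v])[0]; print(v,u.min(),u.max(),s[v,u.min()],s[v,u.max()],X[v,283,2])
hsv=cv2.cvtColor(p,cv2.COLOR_BGR2HSV); y=cv2.inRange(hsv,(18,120,120),(35,255,255)); y[:290]=0;y[325:]=0;y[:,:265]=0;y[:,300:]=0
vv,uu=np.where(y>0); print(len(vv),uu.min(),uu.max(),vv.min(),vv.max())
Q=X[vv,uu]; h=(Q-c0)@n
for a,b in ((-.01,.006),(.006,.02)):
    k=(h>a)&(h<b); print(a,k.sum(),uu[k].mean(),vv[k].mean(),((Q[k]-c0)@t).mean(),Q[k,2].min(),Q[k,2].max(),Q[k].mean(0),h[k].mean())
# ray intersect head front-plane h=.0115 at blob head (upper part)
k=cv2.undistortPoints(np.array([[[281.,303.5]],[[281.,298.]],[[273.,303.]],[[290.,303.]],[[281.,309.]]]),K(c),np.array(c['dist_coeffs'])).reshape(-1,2)
R=np.array(c['R']);cam=-R.T@np.array(c['t'])
for q in k:
    ray=R.T@np.array([*q,1]); L=((c0-cam)@n+.011)/(ray@n); W=cam+L*ray; print(W.round(4),((W-c0)@t).round(4))
```

```text
n [ 0.746647   -0.66521432 -0.00285633] yaw -41.698977840096674 0.0004819652712566677 [0.54911579 0.16355695 0.16499274]
260 208 359 0.08439293877545441 -0.08454111531785725 0.08515907912354266
280 200 369 0.08413385234100988 -0.08551024655676587 0.1303988320507728
330 180 387 0.08416129705958876 -0.0816998371108177 0.20905943518939962
345 174 393 0.08395556439638212 -0.08164764438506271 0.2279901360955936
186 273 288 297 314
-0.01 57 282.7719298245614 310.05263157894734 0.0016345550536379396 0.1708445308121186 0.1888075784871959 [0.55185254 0.16330786 0.18476171] 0.0021526242905858333
0.006 128 280.8125 302.8046875 0.0033287453981830657 0.180742268987016 0.1920541764536345 [0.55979256 0.15850287 0.18752299] 0.011269473571842006
[0.5595 0.1586 0.1882] 0.0032
[0.5595 0.1586 0.1798] 0.0032
[0.564  0.1636 0.1875] 0.0099
[0.5544 0.1529 0.1874] -0.0044
[0.5595 0.1586 0.1962] 0.0032
```

```bash
python3 -m crank '1 -1 0 1 0;1 -2 0 2 0;1 -3 0 3 0;1 -3 0 4 0;1 -3 0 5 0;1 -3 0 6 0;1 -3 0 6.5 0;1 -3 0 6.5 0;1 -3 0 6.5 0;1 -3 0 6.5 0'
cat > scr.py <<'E'
from h import *
import sys
def screw(name):
    p,d,c=load(name); X=world(d,c); n0=np.array([.7466,-.6652,0])
    hsv=cv2.cvtColor(p,cv2.COLOR_BGR2HSV); y=cv2.inRange(hsv,(18,120,110),(38,255,255)); y[:,:200]=0;y[:,380:]=0; y[:200]=0
    k,L,S,C=cv2.connectedComponentsWithStats(y); i=1+np.argmax(S[1:,4]); y=(L==i)
    # panel plane, near points
    near=(abs((X-np.array([.5491,.1636,.165]))@n0)<.008)&(X[...,2]>.06)&(X[...,2]<.23); near&=~cv2.dilate(y.astype(np.uint8),np.ones((9,9))).astype(bool)
    P=X[near]
    for _ in range(4):
        c0=P.mean(0); n=np.linalg.svd(P-c0,full_matrices=False)[2][2]; r=(P-c0)@n; P=P[abs(r)<.003]
    n=n*np.sign(n[0]); t=np.array([-n[1],n[0],0]);t/=np.linalg.norm(t); up=np.cross(n,t)
    h=np.where(y,(X-c0)@n,0); hd=h>.0085
    vv,uu=np.where(hd); Q=X[hd]
    print('S',S[i],'n yaw',np.degrees(np.arctan2(n[1],n[0])).round(2),'tilt',n[2].round(4),'plane d',(c0@n).round(4))
    # head silhouette: take u range; centre col
    print('head px',len(uu),uu.min(),uu.max(),vv.min(),vv.max(),uu.mean().round(2),vv.mean().round(2))
    e=np.array([[[ (uu.min()+uu.max())/2,vv.mean()]]]);R=np.array(c['R']);cam=-R.T@np.array(c['t'])
    q=cv2.undistortPoints(e.astype(float),K(c),np.array(c['dist_coeffs'])).ravel(); ray=R.T@np.array([*q,1]); W=cam+((c0-cam)@n+.0115)/(ray@n)*ray
    print('head ray pt',W.round(4),'depth mean',Q.mean(0).round(4),'z',Q[:,2].min().round(4),Q[:,2].max().round(4))
    for v in range(230,400,20):
        ok=abs((X[v]-c0)@n)<.004; u=np.where(ok&(X[v,:,2]>.03))[0]
        if len(u): a,b=(X[v,u.min()]-W)@t,(X[v,u.max()]-W)@t; print(v,u.min(),u.max(),'edges rel screw',a.round(4),b.round(4),'mid',((a+b)/2).round(4))
    return p,y
if __name__=='__main__':
    o=robot.get_obs(); print(o['tool_pos'],o['eef_rot']); snap('wrist',sys.argv[1]); p,y=screw(sys.argv[1])
    vv,uu=np.where(y); r,q=int(vv.mean()),int(uu.mean()); cv2.imwrite('pics/'+sys.argv[1]+'c.png',cv2.resize(p[max(0,r-50):r+50,q-50:q+50],(500,500)))
E
python3 scr.py w2
```

```text
time: 3.9
tool_pos: [0.6064, 0.1169, 0.2467]
eef_rot: [-180.0, -0.0, -41.1]
ft_force: [0.5, 0.1, 0.5]
grip_width: 1.002
finger_force: 0.0
[0.60635054 0.11688549 0.24665283] [-1.79974255e+02 -2.22138741e-02 -4.10665242e+01]
S [271 312  20  23 225] n yaw -41.69 tilt -0.0015 plane d 0.3011
head px 153 273 289 312 324 281.52 317.78
head ray pt [0.56   0.1584 0.186 ] depth mean [0.5601 0.1578 0.1866] z 0.1799 0.1909
250 201 368 edges rel screw 0.0804 -0.0884 mid -0.004
270 190 379 edges rel screw 0.081 -0.0884 mid -0.0037
290 181 385 edges rel screw 0.081 -0.0849 mid -0.002
310 181 383 edges rel screw 0.0738 -0.0759 mid -0.0011
330 177 387 edges rel screw 0.0706 -0.0727 mid -0.0011
350 169 395 edges rel screw 0.07 -0.0727 mid -0.0013
370 161 403 edges rel screw 0.0698 -0.0721 mid -0.0011
390 174 390 edges rel screw 0.0583 -0.0605 mid -0.0011
```

Run:
```python
from h import *
n=np.array([.7468,-.6650,0]);n/=np.linalg.norm(n);t=np.array([-n[1],n[0],0])
for f,u,v0,dp in (('w1',281,290,.3011),('w2',281.3,305,.3011)):
    p,d,c=load(f);R=np.array(c['R']);cam=-R.T@np.array(c['t'])
    X=world(d,c)
    print(f,'plane d check',np.nanmedian((X[250:290,240:320]@n)).round(4))
    col=p[v0:v0+40,279:285].astype(int).mean(1); print([tuple(x.astype(int)) for x in col])
    for v in range(v0,v0+40,1):
        q=cv2.undistortPoints(np.array([[[u,float(v)]]]),K(c),np.array(c['dist_coeffs'])).ravel(); ray=R.T@np.array([*q,1]); W=cam+(dp-cam@n)/(ray@n)*ray
        k=-ray[2]/-(ray@n)*-1
        k=abs(ray[2]/(ray@n)); zb=W[2]+.00656*k+.00694*np.hypot(1,k)
        if v<v0+15: print(v,zb.round(4),(W@t).round(4))
```

```text
w1 plane d check 0.301
[(np.int64(56), np.int64(90), np.int64(127)), (np.int64(55), np.int64(89), np.int64(127)), (np.int64(57), np.int64(90), np.int64(128)), (np.int64(55), np.int64(89), np.int64(128)), (np.int64(54), np.int64(88), np.int64(126)), (np.int64(56), np.int64(89), np.int64(126)), (np.int64(55), np.int64(93), np.int64(131)), (np.int64(57), np.int64(105), np.int64(139)), (np.int64(61), np.int64(120), np.int64(155)), (np.int64(64), np.int64(129), np.int64(165)), (np.int64(61), np.int64(130), np.int64(167)), (np.int64(63), np.int64(134), np.int64(171)), (np.int64(66), np.int64(138), np.int64(178)), (np.int64(70), np.int64(148), np.int64(189)), (np.int64(76), np.int64(160), np.int64(205)), (np.int64(79), np.int64(172), np.int64(221)), (np.int64(90), np.int64(194), np.int64(238)), (np.int64(99), np.int64(213), np.int64(248)), (np.int64(106), np.int64(226), np.int64(253)), (np.int64(107), np.int64(224), np.int64(251)), (np.int64(102), np.int64(209), np.int64(237)), (np.int64(98), np.int64(197), np.int64(224)), (np.int64(91), np.int64(181), np.int64(212)), (np.int64(84), np.int6
[... 2468 characters left out ...]
, np.int64(200)), (np.int64(88), np.int64(138), np.int64(196)), (np.int64(89), np.int64(141), np.int64(198)), (np.int64(87), np.int64(139), np.int64(196)), (np.int64(90), np.int64(141), np.int64(198)), (np.int64(89), np.int64(141), np.int64(198)), (np.int64(88), np.int64(139), np.int64(197)), (np.int64(89), np.int64(141), np.int64(198)), (np.int64(90), np.int64(141), np.int64(199)), (np.int64(91), np.int64(142), np.int64(199))]
305 0.1757 0.4904
306 0.177 0.4904
307 0.1782 0.4904
308 0.1794 0.4904
309 0.1806 0.4904
310 0.1817 0.4904
311 0.1829 0.4904
312 0.1841 0.4904
313 0.1852 0.4904
314 0.1864 0.4904
315 0.1875 0.4904
316 0.1886 0.4904
317 0.1897 0.4904
318 0.1908 0.4904
319 0.1919 0.4904
```

View pics/w2c.png

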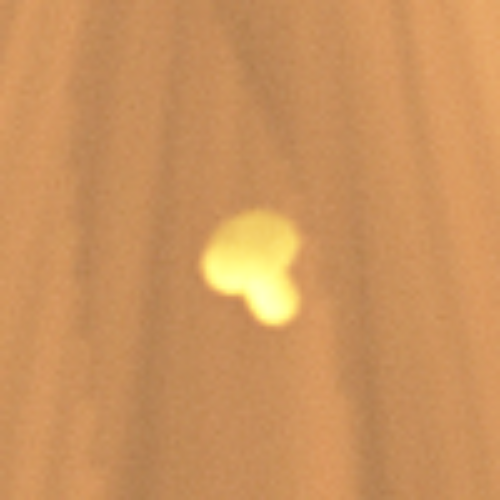

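The crop shows the head (left) and its neck running down-right, so the screw may lean sideways. I check this with the depth readings.

Run:
```python
from h import *
n=np.array([.7468,-.6650,0]);n/=np.linalg.norm(n);t=np.array([-n[1],n[0],0])
for f in('w1','w2','scene0'):
    p,d,c=load(f);X=world(d,c);dp=.3011
    if f=='scene0': dp=(np.array([.55308,.16865,0])@n)
    H=X@n-dp; S=X@t
    b=(H>.003)&(H<.02)&(abs(S-.4904)<.025)&(X[...,2]>.15)&(X[...,2]<.23); 
    # local box
    for lo in np.arange(.003,.016,.002):
        k=b&(H>=lo)&(H<lo+.002)
        if k.sum()>2: v,u=np.where(k);print(f,lo.round(3),k.sum(),'s',S[k].min().round(4),np.median(S[k]).round(4),S[k].max().round(4),'z',np.median(X[k][:,2]).round(4),'px',np.median(u),np.median(v))
p,d,c=load('w2'); R=np.array(c['R']); print('cam',(-R.T@np.array(c['t'])).round(4), (R@t).round(3),(R@n).round(3), (R@[0,0,1]).round(3))
```

```text
w1 0.003 15 s 0.4853 0.4879 0.4905 z 0.1864 px 284.0 310.0
w1 0.005 10 s 0.4862 0.4875 0.4896 z 0.1867 px 284.5 308.0
w1 0.007 12 s 0.4888 0.4943 0.4964 z 0.1893 px 276.5 307.0
w1 0.009 29 s 0.4863 0.4922 0.4956 z 0.1896 px 279.0 306.0
w1 0.011 52 s 0.4846 0.4905 0.4947 z 0.1882 px 281.0 303.0
w1 0.013 38 s 0.4854 0.4892 0.4922 z 0.1861 px 282.5 299.5
w2 0.003 21 s 0.4859 0.488 0.4906 z 0.1872 px 285.0 328.0
w2 0.005 12 s 0.4866 0.488 0.49 z 0.1871 px 285.0 326.0
w2 0.007 19 s 0.4893 0.4939 0.4967 z 0.1895 px 276.0 326.0
w2 0.009 55 s 0.4861 0.492 0.496 z 0.1899 px 279.0 323.0
w2 0.011 86 s 0.4854 0.491 0.4953 z 0.1877 px 280.5 319.0
w2 0.013 45 s 0.4861 0.4887 0.4927 z 0.1853 px 284.0 315.0
scene0 0.003 42 s 0.4664 0.4966 0.5145 z 0.1959 px 396.5 158.0
scene0 0.005 3 s 0.4733 0.4836 0.4906 z 0.1867 px 391.0 161.0
scene0 0.009 5 s 0.4835 0.4888 0.4935 z 0.1883 px 393.0 162.0
scene0 0.011 5 s 0.4867 0.4881 0.4909 z 0.1834 px 393.0 164.0
scene0 0.013 4 s 0.4836 0.4877 0.4904 z 0.1877 px 392.5 163.0
cam [0.6691 0.0624 0.3895] [-1.    -0.01  -0.004] [ 0.011 -0.947 -0.321] [ 0.     0.321 -0.947]
```

```bash
cat > fit.py <<'E'
from h import *
from scipy.optimize import least_squares
n=np.array([.7468,-.6650,0]);n/=np.linalg.norm(n);t=np.array([-n[1],n[0],0])
def data(f):
    p,d,c=load(f);X=world(d,c)
    H=X@n-.3011;S=X@t;b=(H>.003)&(H<.02)&(abs(S-.490)<.02)&(X[...,2]>.16)&(X[...,2]<.22)
    return np.c_[H[b],S[b],X[b][:,2]]*1e3
def sdf(P,x):
    b=np.array([0,x[0],x[1]]);a=np.array([1,x[2],x[3]]);a/=np.linalg.norm(a)
    q=P-b;l=q@a;r=np.linalg.norm(q-np.outer(l,a),axis=1)
    sph=np.hypot(r,l-6.56)-6.94; sl=9-l; head=np.where((sph>sl),sph,sl); 
    neck=r-2.75; return np.minimum(head,neck) if False else np.where(np.abs(head)<np.abs(neck),head,neck)
for fs in (('w1',),('w2',),('w1','w2')):
    P=np.vstack([data(f) for f in fs])
    r=least_squares(lambda x:sdf(P,x),[488,185,.1,0],loss='soft_l1',f_scale=.5)
    print(fs,r.x.round(2),'cost',r.cost.round(1),len(P),'lean deg',np.degrees(np.arctan(r.x[2:])).round(1),'head centre',(r.x[0]+11*r.x[2]).round(2),(r.x[1]+11*r.x[3]).round(2))
E
python3 fit.py
```

```text
('w1',) [4.8899e+02 1.8447e+02 6.0000e-02 9.0000e-02] cost 21.1 156 lean deg [3.3 5. ] head centre 489.62 185.43
('w2',) [4.8880e+02 1.8446e+02 1.1000e-01 1.1000e-01] cost 19.4 238 lean deg [6.5 6. ] head centre 490.05 185.62
('w1', 'w2') [4.8892e+02 1.8433e+02 9.0000e-02 1.3000e-01] cost 40.6 394 lean deg [5.3 7.4] head centre 489.93 185.76
```

Run:
```python
from h import *
b=(np.array([.6064,.1169,.2467]),np.array([180,0,-41.1]))
print(rel([.532,-.277,.27],4.5,b))
p,d,c=load('top0');X=world(d,c); 
sub=X[180:240,322:356]; k=(sub[...,2]>.07)&(sub[...,2]<.095); Q=sub[k]
A=Q[(Q[:,0]>.49)&(Q[:,0]<.565)]; f=np.polyfit(A[:,0],A[:,1],1); print('arm slope deg',np.degrees(np.arctan(f[0])),np.polyval(f,.532),len(A),A[:,2].max())
```

```text
(array([20.29, 34.57, -2.33]), np.float64(-45.6))
arm slope deg 4.759593622523117 -0.27613433295624373 126 0.0860749270373058
```

```bash
python3 -m crank '1 3 0 -2 0;1 6 3 -3 -5;1 9 8 -4 -10;1 12 13 -4 -15;1 15 18 -4 -20;1 17 23 -4 -27;1 20 28 -3 -34;1 20.3 33 -2.3 -40;1 20.3 34.6 -2.3 -45.6;1 20.3 34.6 -2.3 -45.6'; python3 -m crank '0.6 0 0 0 0;0.6 0 0 0 0;0.6 0 0 0 0;0.6 0 0 0 0;0.6 0 0 0 0;0.6 0 0 0 0;0.6 0 0 0 0;0.6 0 0 0 0;0.6 0 0 0 0;0.6 0 0 0 0'
python3 - <<'E'
from h import *
o=robot.get_obs(); print(o['joint_positions'].round(1),o['tool_pos'],o['eef_rot'])
p,d,c=snap('wrist','w3');X=world(d,c)
sub=X; k=(X[...,2]>.07)&(X[...,2]<.09); Q=X[k&(X[...,0]>.49)&(X[...,0]<.565)&(abs(X[...,1]+.276)<.02)]
f=np.polyfit(Q[:,0],Q[:,1],1); print('arm',np.degrees(np.arctan(f[0])),np.polyval(f,.532),len(Q),Q[:,2].max())
a=np.arctan(f[0]);n=np.array([np.cos(a),np.sin(a),0])
k=(X[...,2]>.08)&(X[...,2]<.14)&(X[...,0]<.50)&(X[...,0]>.45)&(abs(X[...,1]+.28)<.04); P=X[k]; print('plate front',len(P),np.percentile(P@n,[5,50,95]),'lat',np.percentile(P@[-n[1],n[0],0],[1,99]),'lat arm',np.array([.532,np.polyval(f,.532),0])@[-n[1],n[0],0],P[:,2].max())
P=P[abs(P@n-np.median(P@n))<.003]; c0=P.mean(0); m=np.linalg.svd(P-c0,full_matrices=False)[2][2]; print('plate normal',m*np.sign(m[0]))
E
```

```text
time: 5.2
tool_pos: [0.5309, -0.2788, 0.2699]
eef_rot: [180.0, -0.0, 4.3]
ft_force: [0.9, 1.0, -0.2]
grip_width: 1.004
finger_force: 0.0
time: 6.45
tool_pos: [0.5318, -0.2773, 0.2693]
eef_rot: [180.0, 0.0, 4.5]
ft_force: [0.3, -0.4, 1.1]
grip_width: 0.595
finger_force: 0.0
[ -1.8  29.5  40.7  91.9 -20.5  66.3 -41.9] [ 0.53184688 -0.27733052  0.2693086 ] [1.79999431e+02 2.12514379e-03 4.52639409e+00]
arm 6.061688947989318 -0.27623972145960934 1105 0.08357891561182752
plate front 1900 [0.44709658 0.45178489 0.45898931] lat [-0.35686625 -0.30258168] lat arm -0.33087396676912373 0.13242096372909198
plate normal [0.99588885 0.08923173 0.01559142]
```

View pics/w3.png

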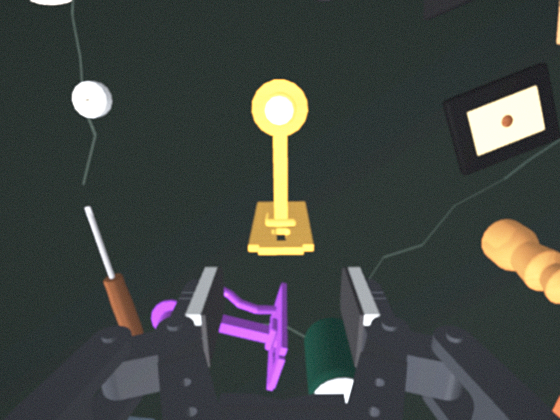

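The view shows the brass sconce upright: plate at (280,228) with the keyhole at (281,236), arm at (280,180), pan and candle at (280,108). The purple one is at (255,330), clear of the fingers. I descend and grip.

```bash
python3 -m crank '0.6 0.4 -0.15 4 -1;0.6 0.4 -0.15 8 -1;0.6 0.4 -0.15 12 -1;0.6 0.4 -0.15 15 -1;0.6 0.4 -0.15 18 -1;0.6 0.4 -0.15 20 -1;0.6 0.4 -0.15 21 -1;0.6 0.4 -0.15 21.5 -1;0.6 0.4 -0.15 21.6 -1;0.6 0.4 -0.15 21.6 -1'; python3 -m crank '0 0 0 0 0;0 0 0 0 0;0 0 0 0 0;0 0 0 0 0;0 0 0 0 0;0 0 0 0 0;0 0 0 0 0;0 0 0 0 0;0 0 0 0 0;0 0 0 0 0' 70; python3 -m crank '0 0 0 -1 0;0 0 0 -2 0;0 0 0 -4 0;0 0 0 -6 0;0 0 0 -9 0;0 0 0 -12 0;0 0 0 -15 0;0 0 0 -18 0;0 0 0 -20 0;0 0 0 -20 0'
```

```text
time: 7.75
tool_pos: [0.5361, -0.2757, 0.0539]
eef_rot: [180.0, -0.0, 5.5]
ft_force: [-0.7, 0.6, 1.0]
grip_width: 0.6
finger_force: 0.0
time: 9.0
tool_pos: [0.536, -0.2756, 0.0537]
eef_rot: [180.0, -0.0, 5.5]
ft_force: [0.1, 0.5, 5.6]
grip_width: 0.126
finger_force: 68.9
time: 10.25
tool_pos: [0.536, -0.276, 0.2548]
eef_rot: [179.9, -0.1, 5.5]
ft_force: [0.1, -0.2, -5.3]
grip_width: 0.13
finger_force: 68.4
```

```bash
cat > hand.py <<'E'
from h import *
import sys
o=robot.get_obs(); p,d,c=snap('wrist',sys.argv[1]); X=world(d,c)
R=Ro.from_euler('xyz',o['eef_rot'],degrees=True).as_matrix(); T=(X-o['tool_pos'])@R*1e3   # tool mm: x outward, y, z down
up=-19-T[...,2]  # above grasp point
k=(up>12)&(up<62)&(T[...,0]<-44)&(T[...,0]>-66)&(abs(T[...,1])<34)
P=T[k]; P=P[abs(P[:,0]-np.median(P[:,0]))<6]
for _ in range(5):
    c0=P.mean(0); m=np.linalg.svd(P-c0,full_matrices=False)[2][2]; m*=np.sign(m[0]); r=(P-c0)@m; P=P[abs(r)<1.5]
print('plate n in tool',m.round(4),'rms',r.std().round(2),'front x at grasp height,y=0', (c0[0]-(m[1]*(0-c0[1])+m[2]*(-19-c0[2]))/m[0]).round(2), 'yaw err',np.degrees(np.arctan2(m[1],m[0])).round(2),'pitch',np.degrees(np.arcsin(m[2])).round(2),'up max',(-19-P[:,2]).max().round(1))
on=(abs((T-c0)@m)<1.5)
for v in np.arange(np.where(k)[0].min(),np.where(k)[0].max(),4):
    u=np.where(on[v]&k[v])[0]
    if len(u)>20: print(v,u.min(),u.max(),'y',T[v,u.min(),1].round(1),T[v,u.max(),1].round(1),'mid',((T[v,u.min(),1]+T[v,u.max(),1])/2).round(2),'up',up[v,u].mean().round(1))
a=(up>0)&(up<12)&(T[...,0]>-40)&(T[...,0]<25)&(abs(T[...,1])<12); A=T[a]; 
if len(A): f=np.polyfit(A[:,0],A[:,1],1); g=np.polyfit(A[:,0],-19-A[:,2],1); print('arm y at 0',f[1].round(2),'yaw',np.degrees(np.arctan(f[0])).round(2),'arm top up',g[1].round(2),'slope',np.degrees(np.arctan(g[0])).round(2))
v,u=np.where(k);r0,r1,q0,q1=v.min()-10,v.max()+10,u.min()-10,u.max()+10
cr=p[r0:r1,q0:q1]; print(r0,q0,cr.shape); cv2.imwrite('pics/'+sys.argv[1]+'c.png',cv2.resize(cr,None,fx=6,fy=6,interpolation=cv2.INTER_CUBIC)[:600,:800])
E
python3 hand.py w4
```

```text
return _methods._mean(a, axis=axis, dtype=dtype,
  ret = ret.dtype.type(ret / rcount)
hand.py:9: RuntimeWarning: Mean of empty slice.
  c0=P.mean(0); m=np.linalg.svd(P-c0,full_matrices=False)[2][2]; m*=np.sign(m[0]); r=(P-c0)@m; P=P[abs(r)<1.5]
  ret = um.true_divide(
Traceback (most recent call last):
  File "hand.py", line 9, in <module>
    c0=P.mean(0); m=np.linalg.svd(P-c0,full_matrices=False)[2][2]; m*=np.sign(m[0]); r=(P-c0)@m; P=P[abs(r)<1.5]
                    ~~~~~~~~~~~~~~~~~~~~~~~~~~~~~~~~~~~~~~~~~~^^^
IndexError: index 2 is out of bounds for axis 0 with size 0
```

Run:
```python
from h import *
o=robot.get_obs(); p,d,c=load('w4'); X=world(d,c)
R=Ro.from_euler('xyz',o['eef_rot'],degrees=True).as_matrix(); T=(X-o['tool_pos'])@R*1e3; up=-19-T[...,2]
print(o['eef_rot'],o['torque'])
a=(up>3)&(up<14)&(T[...,0]>14)&(T[...,0]<34)&(abs(T[...,1])<12); A=T[a]; v,u=np.where(a); print(len(A),u.min(),u.max(),v.min(),v.max())
for x in range(14,34,3):
    k=(A[:,0]>=x)&(A[:,0]<x+3); 
    if k.sum()>5: print(x,k.sum(),'y',A[k,1].min().round(1),A[k,1].max().round(1),'med',np.median(A[k,1]).round(2),'top',np.median(-19-A[k,2]).round(2))
# candle top
b=(up>36)&(up<50)&(T[...,0]>40)&(T[...,0]<85)&(abs(T[...,1])<20); B=T[b]; print('candle',B.mean(0).round(1),B.min(0).round(1),B.max(0).round(1),(-19-B[:,2]).mean())
# pan rim top
e=(up>10)&(up<36)&(T[...,0]>30)&(T[...,0]<90)&(abs(T[...,1])<30); E=T[e]; print('pan',np.percentile(E,[1,99],axis=0).round(1),len(E))
# bias check on counter in w1..w3
for f in('w1','w2','w3','w4'):
    q,dd,cc=load(f); Y=world(dd,cc); z=Y[...,2]; print(f,'counter z',np.nanmedian(z[abs(z)<.006]).round(4))
```

```text
[ 1.79994134e+02 -3.43381922e-02  5.52716412e+00] [ 0.03104073 -0.07171195 -0.01126768]
1684 266 300 235 288
14 232 y -5.1 6.6 med 0.74 top 8.74
17 236 y -5.1 6.5 med 0.74 top 8.75
20 255 y -5.0 6.8 med 1.09 top 8.81
23 260 y -5.0 6.8 med 0.74 top 8.7
26 260 y -4.9 6.8 med 0.74 top 8.69
29 262 y -4.9 6.7 med 0.92 top 8.74
32 179 y -4.8 7.0 med 0.74 top 8.79
candle [ 62.    0.9 -63.2] [ 50.5 -10.  -65.6] [ 71.9  11.7 -55.1] 44.187824649465355
pan [[ 38.2 -21.6 -51.8]
 [ 83.4  23.4 -33.3]] 12243
w1 counter z 0.0004
w2 counter z 0.0003
w3 counter z 0.0004
w4 counter z 0.0004
```

View pics/w4.png

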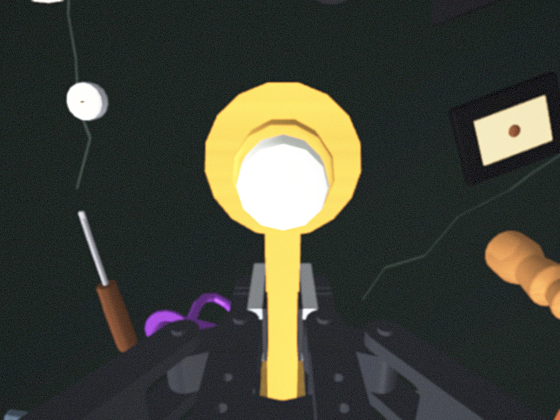

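The picture shows the sconce held straight: arm at (283,300) between the pads, candle at (282,183). There is no yaw or pitch error. Camera bias is about +0.9 mm along tool y. I compute the approach now.

```bash
cat >> h.py <<'E'
N=np.array([.7468,-.6650,0]);N/=np.linalg.norm(N);TT=np.array([-N[1],N[0],0])
def tgt(h,s,z): return (.3011+h)*N+s*TT+[0,0,z]
def hs():
    o=robot.get_obs();p=o['tool_pos'];f=o['ft_force'];return 'h %.2f s %.2f z %.2f mm yaw %.2f | fN %.1f fT %.1f fz %.1f'%((p@N-.3011)*1e3,p@TT*1e3,p[2]*1e3,o['eef_rot'][2],f@N,f@TT,f[2])
E
python3 - <<'E'
from h import *
b=(np.array([.536,-.276,.2547]),np.array([180,0,5.5]))
print(rel(tgt(.12,.4907,.25),-41.7,b),tgt(.12,.4907,.25))
p,d,c=load('top0');X=world(d,c);Q=X[115:165,225:272].reshape(-1,3);print('cup',Q[Q[:,2]>.04].mean(0),np.nanmax(Q[:,2]))
E
```

```text
(array([ 13.91, -35.07,   0.47]), np.float64(47.2)) [0.64081373 0.08642606 0.25      ]
cup [ 0.75200196 -0.02150345  0.06027508] 0.07528176631919699
```

```bash
python3 -m crank '0 2 -3 0 4;0 4 -7 0 8;0 6 -11 0 13;0 8 -15 0 19;0 10 -20 0 25;0 12 -25 0 31;0 13 -29 0 37;0 13.6 -32.5 0.2 42;0 13.9 -34.6 0.4 46;0 13.9 -35.07 0.47 47.2'; python3 -m crank '0 0 0 2 0;0 0 0 4 0;0 0 0 6 0;0 0 0 8 0;0 0 0 9 0;0 0 0 10 0;0 0 0 10.4 0;0 0 0 10.56 0;0 0 0 10.56 0;0 0 0 10.56 0'; python3 -c "
from h import *
print(hs(),robot.get_obs()['joint_positions'].round(0)); print(rel(tgt(.08,.4907,.1444),-41.7))"
```

```text
time: 11.55
tool_pos: [0.6396, 0.0891, 0.2467]
eef_rot: [179.9, 0.1, -41.5]
ft_force: [-1.1, -1.0, -4.8]
grip_width: 0.127
finger_force: 68.6
time: 12.8
tool_pos: [0.6405, 0.087, 0.1434]
eef_rot: [-180.0, -0.0, -41.7]
ft_force: [0.3, -0.7, -3.6]
grip_width: 0.126
finger_force: 68.5
h 119.39 s 490.93 z 143.39 mm yaw -41.66 | fN 0.6 fT -0.3 fz -3.6 [ -39.   45.   50.   94.  -39.   60. -108.]
(array([-3.94,  0.02, -0.1 ]), np.float64(0.0))
```

```bash
python3 -m crank '0 -0.5 0 -0.1 0;0 -1 0 -0.1 0;0 -1.5 0 -0.1 0;0 -2 0 -0.1 0;0 -2.5 0 -0.1 0;0 -3 0 -0.1 0;0 -3.5 0 -0.1 0;0 -3.9 0 -0.1 0;0 -4.2 0 -0.1 0;0 -4.2 0 -0.1 0'; python3 -c "
from h import *
print(hs())"; python3 -m crank '0 -0.1 0 0 0;0 -0.2 0 0 0;0 -0.3 0 0 0;0 -0.4 0 0 0;0 -0.5 0 0 0;0 -0.6 0 0 0;0 -0.7 0 0 0;0 -0.7 0 0 0;0 -0.7 0 0 0;0 -0.7 0 0 0';python3 -c "
from h import *
print(hs())"
```

```text
time: 14.05
tool_pos: [0.6088, 0.1151, 0.144]
eef_rot: [-180.0, 0.0, -41.7]
ft_force: [0.1, 1.1, -4.6]
grip_width: 0.128
finger_force: 68.5
h 77.03 s 490.84 z 144.00 mm yaw -41.65 | fN -0.7 fT 0.9 fz -4.6
time: 15.3
tool_pos: [0.6037, 0.1195, 0.144]
eef_rot: [-180.0, -0.0, -41.7]
ft_force: [0.5, 0.1, -4.3]
grip_width: 0.128
finger_force: 68.5
h 70.31 s 490.76 z 144.03 mm yaw -41.67 | fN 0.3 fT 0.4 fz -4.3
```

```bash
python3 -m crank '0 -0.05 0 0 0;0 -0.1 0 0 0;0 -0.15 0 0 0;0 -0.2 0 0 0;0 -0.25 0 0 0;0 -0.3 0 0 0;0 -0.35 0 0 0;0 -0.4 0 0 0;0 -0.4 0 0 0;0 -0.4 0 0 0';python3 -c "
from h import *
print(hs(),robot.get_obs()['torque'])"
```

```text
time: 16.55
tool_pos: [0.6007, 0.1222, 0.144]
eef_rot: [180.0, -0.0, -41.7]
ft_force: [-0.3, -0.4, -4.0]
grip_width: 0.13
finger_force: 68.5
h 66.27 s 490.76 z 144.00 mm yaw -41.67 | fN 0.0 fT -0.5 fz -4.0 [-0.05320033 -0.06188454 -0.00938066]
```

```bash
python3 -m crank '0 -0.05 0 0 0;0 -0.1 0 0 0;0 -0.15 0 0 0;0 -0.2 0 0 0;0 -0.25 0 0 0;0 -0.3 0 0 0;0 -0.35 0 0 0;0 -0.4 0 0 0;0 -0.4 0 0 0;0 -0.4 0 0 0';python3 -c "
from h import *
print(hs(),robot.get_obs()['torque'])"
```

```text
time: 17.8
tool_pos: [0.5978, 0.1248, 0.144]
eef_rot: [180.0, -0.0, -41.7]
ft_force: [-0.6, -0.6, -5.2]
grip_width: 0.124
finger_force: 68.5
h 62.29 s 490.75 z 144.01 mm yaw -41.67 | fN 0.0 fT -0.8 fz -5.2 [-0.0272808  -0.01777233 -0.00225974]
```

```bash
python3 -m crank '0 -0.03 0 0 0;0 -0.06 0 0 0;0 -0.09 0 0 0;0 -0.12 0 0 0;0 -0.15 0 0 0;0 -0.18 0 0 0;0 -0.2 0 0 0;0 -0.2 0 0 0;0 -0.2 0 0 0;0 -0.2 0 0 0';python3 -c "
from h import *
print(hs(),robot.get_obs()['torque'])";python3 -m crank '0 -0.03 0 0 0;0 -0.06 0 0 0;0 -0.08 0 0 0;0 -0.1 0 0 0;0 -0.1 0 0 0;0 -0.1 0 0 0;0 -0.1 0 0 0;0 -0.1 0 0 0;0 -0.1 0 0 0;0 -0.1 0 0 0';python3 -c "
from h import *
print(hs(),robot.get_obs()['torque'])"
```

```text
time: 19.05
tool_pos: [0.5962, 0.1262, 0.144]
eef_rot: [180.0, -0.0, -41.7]
ft_force: [0.3, 0.3, -4.8]
grip_width: 0.128
finger_force: 68.5
h 60.28 s 490.75 z 143.99 mm yaw -41.67 | fN 0.0 fT 0.4 fz -4.8 [-0.05350422 -0.14416221 -0.04206713]
time: 20.3
tool_pos: [0.5955, 0.1269, 0.144]
eef_rot: [180.0, -0.0, -41.7]
ft_force: [-0.1, 0.8, -4.1]
grip_width: 0.124
finger_force: 68.5
h 59.24 s 490.78 z 143.99 mm yaw -41.66 | fN -0.6 fT 0.5 fz -4.1 [-0.03109743 -0.09061743  0.05854404]
```

```bash
python3 -m crank '0 -0.03 0.02 0 0;0 -0.06 0.04 0 0;0 -0.08 0.05 0 0;0 -0.1 0.05 0 0;0 -0.1 0.05 0 0;0 -0.1 0.05 0 0;0 -0.1 0.05 0 0;0 -0.1 0.05 0 0;0 -0.1 0.05 0 0;0 -0.1 0.05 0 0';python3 -c "
from h import *
print(hs(),robot.get_obs()['torque'])"
```

```text
time: 21.55
tool_pos: [0.5944, 0.1272, 0.144]
eef_rot: [180.0, -0.0, -41.7]
ft_force: [0.3, 0.8, -4.1]
grip_width: 0.122
finger_force: 68.5
h 58.25 s 490.27 z 143.99 mm yaw -41.67 | fN -0.3 fT 0.8 fz -4.1 [-0.0443444  -0.08660047 -0.033038  ]
```

```bash
python3 -m crank '0 0 0 0.08 0;0 0 0 0.16 0;0 0 0 0.24 0;0 0 0 0.32 0;0 0 0 0.4 0;0 0 0 0.5 0;0 0 0 0.6 0;0 0 0 0.6 0;0 0 0 0.6 0;0 0 0 0.6 0';python3 -c "
from h import *
print(hs(),robot.get_obs()['torque'])"
```

```text
time: 22.8
tool_pos: [0.5944, 0.1271, 0.1381]
eef_rot: [-180.0, -0.0, -41.7]
ft_force: [-0.8, -0.1, -0.3]
grip_width: 0.128
finger_force: 69.1
h 58.31 s 490.25 z 138.11 mm yaw -41.67 | fN -0.6 fT -0.6 fz -0.3 [0.01061583 0.14723011 0.05956072]
```

```bash
python3 -m crank '0 0 0 0.03 0;0 0 0 0.06 0;0 0 0 0.1 0;0 0 0 0.1 0;0 0 0 0.1 0;0 0 0 0.1 0;0 0 0 0.1 0;0 0 0 0.1 0;0 0 0 0.1 0;0 0 0 0.1 0';python3 -c "
from h import *
print(hs(),robot.get_obs()['torque'])"
```

```text
time: 24.05
tool_pos: [0.5943, 0.127, 0.1368]
eef_rot: [180.0, 0.0, -41.7]
ft_force: [-1.0, -1.8, -0.6]
grip_width: 0.123
finger_force: 69.2
h 58.24 s 490.08 z 136.76 mm yaw -41.68 | fN 0.4 fT -2.0 fz -0.6 [-0.27883923  0.08958838  0.09349393]
```

```bash
python3 -m crank '0 0 0 -0.1 0;0 0 0 -0.2 0;0 0 0.05 -0.2 0;0 0 0.1 -0.2 0;0 0 0.1 -0.2 0;0 0 0.1 -0.2 0;0 0 0.1 -0.2 0;0 0 0.1 -0.2 0;0 0 0.1 -0.2 0;0 0 0.1 -0.2 0';python3 -c "
from h import *
print(hs(),robot.get_obs()['torque'])";python3 -m crank '0 0 0 0.1 0;0 0 0 0.2 0;0 0 0 0.3 0;0 0 0 0.3 0;0 0 0 0.3 0;0 0 0 0.3 0;0 0 0 0.3 0;0 0 0 0.3 0;0 0 0 0.3 0;0 0 0 0.3 0';python3 -c "
from h import *
print(hs(),robot.get_obs()['torque'])"
```

```text
time: 25.3
tool_pos: [0.5937, 0.1265, 0.139]
eef_rot: [180.0, 0.0, -41.7]
ft_force: [-0.2, 0.7, -4.8]
grip_width: 0.13
finger_force: 68.6
h 58.18 s 489.25 z 138.97 mm yaw -41.67 | fN -0.6 fT 0.4 fz -4.8 [ 0.05211847 -0.03291711 -0.04215691]
time: 26.55
tool_pos: [0.5937, 0.1264, 0.136]
eef_rot: [180.0, 0.0, -41.7]
ft_force: [-1.7, 0.3, -3.2]
grip_width: 0.126
finger_force: 68.7
h 58.26 s 489.23 z 135.99 mm yaw -41.67 | fN -1.4 fT -0.9 fz -3.2 [0.00593476 0.19140523 0.05729857]
```

```bash
python3 -m crank '0 0 0.05 0.05 0;0 0 0.05 0.1 0;0 0 0.05 0.15 0;0 0 0.05 0.2 0;0 0 0.05 0.25 0;0 0 0.05 0.3 0;0 0 0.05 0.3 0;0 0 0.05 0.3 0;0 0 0.05 0.3 0;0 0 0.05 0.3 0';python3 -c "
from h import *
print(hs(),robot.get_obs()['torque'])"
```

```text
time: 27.8
tool_pos: [0.5934, 0.126, 0.133]
eef_rot: [180.0, -0.0, -41.7]
ft_force: [-1.7, 1.4, -4.7]
grip_width: 0.121
finger_force: 68.8
h 58.27 s 488.75 z 132.99 mm yaw -41.67 | fN -2.2 fT -0.1 fz -4.7 [ 1.90832501e-01  1.58791852e-01 -4.18541066e-06]
```

```bash
python3 -m crank '0 -0.05 0 0 0;0 -0.05 0 0.05 0;0 -0.05 0 0.1 0;0 -0.05 0 0.15 0;0 -0.05 0 0.2 0;0 -0.05 0 0.25 0;0 -0.05 0 0.3 0;0 -0.05 0 0.35 0;0 -0.05 0 0.4 0;0 -0.05 0 0.4 0';python3 -c "
from h import *
print(hs(),robot.get_obs()['torque'])"
```

```text
time: 29.05
tool_pos: [0.5933, 0.1262, 0.129]
eef_rot: [-180.0, -0.0, -41.7]
ft_force: [2.6, -1.5, -3.8]
grip_width: 0.123
finger_force: 68.9
h 58.02 s 488.82 z 129.03 mm yaw -41.67 | fN 2.9 fT 0.6 fz -3.8 [-0.47390424 -0.51518744  0.03527245]
```

```bash
python3 -m crank '0 0.02 0 0.05 0;0 0.02 0 0.1 0;0 0.02 0 0.12 0;0 0.02 0 0.14 0;0 0.02 0 0.16 0;0 0.02 0 0.18 0;0 0.02 0 0.2 0;0 0.02 0 0.2 0;0 0.02 0 0.2 0;0 0.02 0 0.2 0';python3 -c "
from h import *
print(hs(),robot.get_obs()['torque'])"
```

```text
time: 30.3
tool_pos: [0.5932, 0.1262, 0.127]
eef_rot: [-180.0, -0.0, -41.7]
ft_force: [2.3, -1.7, -1.9]
grip_width: 0.125
finger_force: 68.9
h 58.00 s 488.77 z 127.01 mm yaw -41.67 | fN 2.8 fT 0.2 fz -1.9 [-0.44279028 -0.55970014  0.12285591]
```

```bash
python3 -m crank '0 0 0 0.01 0;0 0 0 0.02 0;0 0 0 0.03 0;0 0 0 0.04 0;0 0 0 0.05 0;0 0 0 0.06 0;0 0 0 0.06 0;0 0 0 0.06 0;0 0 0 0.06 0;0 0 0 0.06 0';python3 -c "
from h import *
print(hs(),robot.get_obs()['torque'])";python3 -m crank '0 0 0 0.01 0;0 0 0 0.02 0;0 0 0 0.03 0;0 0 0 0.04 0;0 0 0 0.05 0;0 0 0 0.06 0;0 0 0 0.06 0;0 0 0 0.06 0;0 0 0 0.06 0;0 0 0 0.06 0';python3 -c "
from h import *
print(hs(),robot.get_obs()['torque'])"
```

```text
time: 31.55
tool_pos: [0.5932, 0.1262, 0.1264]
eef_rot: [-180.0, -0.0, -41.7]
ft_force: [3.1, -2.3, -2.7]
grip_width: 0.124
finger_force: 69.0
h 57.97 s 488.78 z 126.39 mm yaw -41.67 | fN 3.8 fT 0.3 fz -2.7 [-0.56411353 -0.54889947  0.03687029]
time: 32.8
tool_pos: [0.5932, 0.1262, 0.1259]
eef_rot: [-180.0, -0.0, -41.7]
ft_force: [2.7, -2.6, -0.9]
grip_width: 0.127
finger_force: 69.2
h 58.01 s 488.78 z 125.86 mm yaw -41.67 | fN 3.8 fT -0.2 fz -0.9 [-0.59613263 -0.58917067  0.07424521]
```

```bash
python3 -m crank '0 0 0 0.02 0;0 0 0 0.04 0;0 0 0 0.05 0;0 0 0 0.06 0;0 0 0 0.06 0;0 0 0 0.06 0;0 0 0 0.06 0;0 0 0 0.06 0;0 0 0 0.06 0;0 0 0 0.06 0';python3 -c "
from h import *
print(hs(),robot.get_obs()['torque'])"
```

```text
time: 34.05
tool_pos: [0.5933, 0.1262, 0.1256]
eef_rot: [-180.0, -0.0, -41.7]
ft_force: [1.3, -2.8, 5.4]
grip_width: 0.127
finger_force: 70.1
h 58.06 s 488.80 z 125.55 mm yaw -41.67 | fN 2.8 fT -1.2 fz 5.4 [-0.53798841 -0.22449908  0.06374994]
```

```bash
python3 -m crank '0 0.01 0 -0.02 0;0 0.01 0 -0.02 0;0 0.01 0 -0.02 0;0.2 0.01 0 -0.02 0;0.3 0.01 0 -0.02 0;0.4 0.01 0 -0.02 0;0.6 0.01 0 -0.02 0;0.6 0.01 0 -0.02 0;0.6 0.01 0 -0.02 0;0.6 0.01 0 -0.02 0';python3 -c "
from h import *
print(hs(),robot.get_obs()['torque'])
snap('wrist','w5');snap('scene','s5')"
```

```text
time: 35.3
tool_pos: [0.5933, 0.1262, 0.1254]
eef_rot: [180.0, 0.0, -41.7]
ft_force: [0.8, 0.6, -0.1]
grip_width: 0.6
finger_force: 0.0
h 58.06 s 488.74 z 125.41 mm yaw -41.67 | fN 0.2 fT 1.0 fz -0.1 [-0.00107159 -0.0170794  -0.03475257]
```

```bash
python3 -c "
import cv2
a=cv2.imread('pics/w5.png');b=cv2.imread('pics/s5.png')[80:240,320:500]
cv2.imwrite('pics/m5.png',__import__('numpy').hstack([cv2.resize(a,(400,300)),cv2.resize(b,(338,300),interpolation=cv2.INTER_CUBIC)]))"
```

```text
(no output)
```

View pics/m5.png

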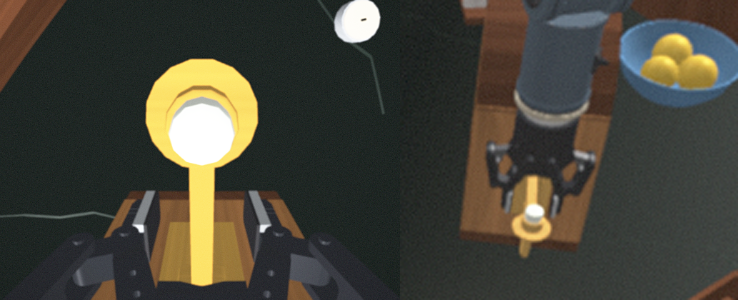

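The sconce hangs straight, with its candle at (200,130) in the wrist view and the pads clear on both sides. I withdraw upward, then outward.

```bash
python3 -m crank '0.6 0 0 -0.5 0;0.6 0 0 -1.2 0;0.6 0 0 -2.2 0;0.6 0 0 -3.5 0;0.6 0 0 -5 0;0.6 0 0 -6.5 0;0.6 0 0 -8 0;0.6 0 0 -9.5 0;0.6 1 0 -11 0;0.6 2 0 -12 0'; python3 -m crank '0.6 2 0 -1 0;0.6 4 0 -2 0;0.6 6 0 -4 0;0.6 8 0 -6 0;0.6 10 0 -7 0;0.6 10 -4 -7 0;0.6 10 -8 -7 0;0.6 10 -12 -7 0;0.6 10 -12 -7 0;0.6 10 -12 -7 0'
python3 - <<'E'
from h import *
p,d,c=snap('scene','s6'); X=world(d,c)
cv2.imwrite('pics/s6c.png',cv2.resize(p[100:240,310:490],(720,560),interpolation=cv2.INTER_CUBIC))
E
```

```text
time: 36.65
tool_pos: [0.609, 0.1122, 0.2466]
eef_rot: [-180.0, -0.0, -41.7]
ft_force: [0.8, -0.2, 0.5]
grip_width: 0.597
finger_force: 0.0
time: 37.9
tool_pos: [0.7627, 0.1344, 0.3151]
eef_rot: [179.9, -0.0, -41.7]
ft_force: [0.1, -0.5, 0.3]
grip_width: 0.602
finger_force: 0.0
```

View pics/s6c.png

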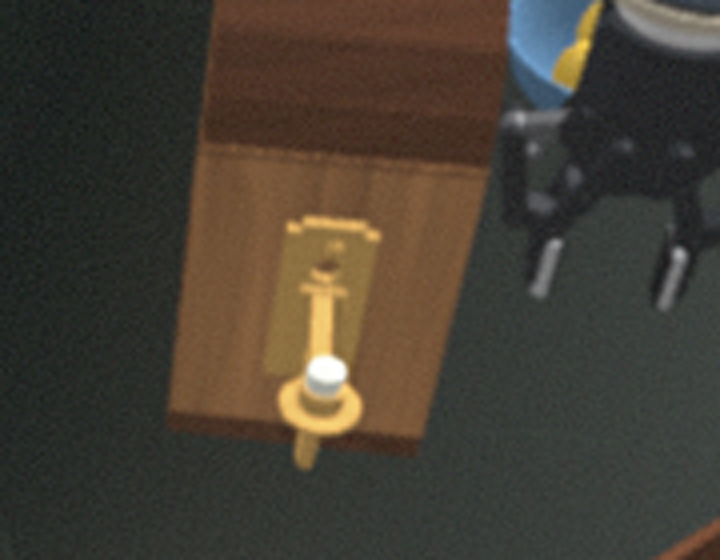

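The sconce hangs upright and flat on the panel. The screw head shows at (333,245), at the top of the slot above the hole at (327,268), and the gripper is well clear.

```bash
python3 -c "
from plant import robot
print(robot.close_job())"
```

```text
the job is handed in; nothing more can be done
None
```

The brass sconce is hanging upright and flat on the cabinet's end panel with the screw at the top of its slot, the gripper is clear, and the job was handed in at about 38 s.

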